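# Drive a stuck plug out of its bore with a drift rod

## Task

A round plug is stuck tight in the bore of the extraction stand. Take the drift rod from its holder, feel its tip gently into the hole of the guide disc on top of the stand, and push the plug down and out so that it drops into the foam tray underneath, without ramming the stand or forcing the plug and without touching the plug with the fingers. Then put the drift back upright in its holder, fully down, leave it there, and do not disturb the beaker and the tubs standing around.

Things in the scene. Friction and masses are not known exactly. Their poses are not given: they have to be found in the camera images.
- stand: Extraction stand, fixed: aluminium bridge on two columns. Origin on the worktop on the bore's axis, z up; bridge along y (214 mm over the feet), 90 mm deep in x. In the middle a block 74 (x) by 90 (y) mm from z = 68 to 108 mm with a vertical 33 mm through bore. Spring shoes at z = 76 to 92 mm grip the plug: a tip pushed to z = 64 mm frees it; drift fits at every offset. Ramming: over 45 N on the stand.
- stand_guide (a point): Point on the bore's axis at the height of the guide disc's top, 116 mm up; axes as the stand. The round steel disc, 48 mm diameter, 8 mm thick, lies on the block; its central 12 mm through hole (no chamfer) is the way in for the drift. The disc's hole lies exactly 5 mm from this point, in any direction: not measured, find it by feel or sight. It is clamped, oiled and slippery.
- plug_center (a point): Centre of the plug: plain aluminium cylinder, 31 mm diameter, 20 mm high, upright, stuck in the stand's bore below the guide plate; centre 83 to 91 mm above the worktop at the start. It slides down under about 10 to 22 N, all the way until it drops out below; over 45 N from the drift counts as forcing it.
- foam_tray: White foam packing tray, loose, 100 (x) x 144 (y) x 56 mm, standing under the bridge. Origin at the centre of its underside, long side along y. Its recess is 72 (x) x 116 (y) mm, the recess floor 40 mm above the worktop, the rim at 56 mm.
- drift_grip (a point): Centre of the drift's handle, 102 mm above the worktop at the start. Handle: black, square, 18 x 18 mm, 52 mm high, flats along its x and y axes. Under it, 26 to 32 mm below this point, a steel collar of 34 mm diameter, then the steel shank, 10 mm diameter, 62 mm long. z up along the rod. About 150 g.
- drift_tip (a point): Centre of the lower end of the drift's shank, 94 mm below the handle's centre; the end has a 1.5 mm chamfer (7 mm across at the very tip).
- holder: Drift holder, fixed: grey block 60 x 60 mm, 70 mm high. Origin on the worktop under its centre. In its top a vertical 14 mm hole, chamfered 4 mm at the mouth; with the drift fully down its collar rests on the block's top and its tip is 8 mm above the worktop.
- beaker_b: Bystander: empty clear beaker, 58 mm wide, 62 mm high. Origin at the centre of its underside. Leave alone.
- tub_d: Bystander: white tub with red lid, 70 mm wide, 60 mm high. Origin at the centre of its underside. Leave alone.
- tub_b: Bystander: white tub with blue lid, 62 mm wide, 46 mm high. Origin at the centre of its underside. Leave alone.
There are look-alikes about, which are no part of the job. What is meant by the part that bears drift_grip is not orange or pink, and is the smaller of those in its own colour.

How it is judged:
By the outcome, as a careful person would: the job done as asked, in the order asked, and still so for the second after the job is handed in, with the robot touching nothing.
It also fails if it takes over 72 s, if anything falls off the work surface, if the arm or the gripper's body presses on something with over 40 N, if the wrist force passes 120 N, or if a joint passes its speed limit or range.

## Robot

A 7-joint arm with a two-finger parallel gripper is mounted at the origin on a cart in front of the work surface, level with it; the furniture and walls round the work are solid. World frame = base frame: x ahead of the robot, y to its left, z up, the work surface at z = 0. Lengths are in m, angles in rad, forces in N, time in s.
With the tool pointing down it reaches from about 0.425 to 0.925 m from the base axis. Payload 6.8 kg.
Tool frame: the origin (TCP) lies on the centre line of the jaws, within the pads' length; the fingertips stand 25 mm ahead of it and the grasp point (between the pads) lies 6 mm ahead of it; z points along the fingers, y is the line along which they close (so a half turn about z gives the same grasp; the last joint's range is limited). The gripper opens to 85 mm and grips with 20 to 120 N. Pads are 22 mm wide; open, the fingers measure 114 mm over their backs; the gripper's body (76 mm by 85 mm) begins 54 mm behind the grasp point. The pads swing forward as they close: fully open they stand 13 mm farther back than shut.
Start: joints at [1.175, 0.477, 0.022, 1.555, -0.011, 1.109, -0.083], TCP at [0.192, -0.647, 0.256] pointing down, gripper open.
Joint ranges: [-2.96, 2.96], [-0.34, 2.1], [-1.41, 1.46], [0.24, 2.44], [-1.37, 4.51], [0.17, 1.92], [-2.96, 2.96]. Speed limits (rad/s): [2.39, 2.39, 3.14, 3.14, 3.14, 3.14, 3.14].

## Interface

Orientations are given as a rotation vector (axis times angle).
In Python, from bench import telemetry, grab_frame, job gives the robot as it stands.
- The arm moves only by the tool apply_moves, never from a script. Its argument "rows" is a list of rows, each a list of 2 entries, a list of its own where there are three numbers: the shift along the tool's x, y, z each as a share of 250 mm, from -1 to 1, then the turn, a rotation vector about the tool's x, y, z each as a share of pi rad, from -1 to 1. A call has 1 to 10 rows; each row is the pose to reach, as a shift and turn from the pose commanded when the call began, along the tool's axes at that moment, turning the shorter way round; what a row does not reach only later rows make up. A row lasts 1/8 s, in which the tool goes at most 62.5 mm and 10.7 degrees, less where a joint would pass 70% of its speed; a pose out of reach is approached as far as the arm can. A call with a number of a shift or a turn outside -1 to 1 is refused whole. A call with a gripper value outside its range is refused whole. "jaw" is the gripper's target within -1 to 1 (fully open at 1, half-way at 0, shut at -1), set as the call begins (left out, the last holds). The fingers move at their own pace and stop on an object; "newtons" is the grip in N (left out, the last holds). Time passes only in rows, so rows that repeat a pose let the fingers close. It gives the time, the measured TCP pose, the force, the opening and the grip force at its end, in the units of the state.
- telemetry.get_obs(): the state, without advancing time (a new reading comes with each control period).
- grab_frame(name): name is "side" or "top"; returns a dict with "frame" (420x560x3 uint8, red, green, blue), "vertical_fov" (degrees; the focal length in pixels is half the picture's height over the tangent of half this angle, whatever the lens; pixels are square), "cx", "cy" (the principal point, pixels), "origin" and "attitude" of the camera in the world. Camera axes: x right, y up, looking along -z (the intrinsics and any distortion apply to the point x, -y, -z); pixel columns grow to the right and rows downward; lengths in m; the calibration is good to about 2 mm. A picture is of the moment at which its call begins. There is no depth.
- job.hand_in(): hands the job in; it is judged then, once.
The state is a dict: "clock": time; "joints": joint angles; "qvel": joint speeds; "tau": joint torques, N m; "tcp_pos": TCP position; "orientation": TCP orientation; "contact_force": force on the tool from outside, world axes, zero at the start; "moment": the same for the moment, N m; "grip_width": finger opening in m; "gripper_force": force on a finger pad.
Only numpy, scipy, OpenCV 4.12 (cv2) and the standard library are available. Lean on these libraries where they do the work, as an engineer would, in place of code of your own. Each camera call takes 0.05 s, during which the arm holds its last target. There are 200 camera calls.

## Working session

There is one attempt and no reset: what is moved stays moved. The work goes in short steps, Python scripts to look and compute and a tool call to move; the robot and the scene stay as the last step left them, time stands still between calls to the robot, and variables do not carry over. Pictures are saved under pics/ and viewed, at most 10 in all, crops included, and the job is handed in when it is done.

Besides the shell and the picture viewer there is one more tool, called after "Emit:" as name(argument=value, ...) on one line, values as JSON. apply_moves: Moves the arm, as the interface text tells. Its arguments: {"type":"object","properties":{"rows":{"type":"array"},"jaw":{"type":"number"},"newtons":{"type":"number"}},"required":["rows"]}

```bash
mkdir -p pics; ls; python3 - <<'E'
from bench import telemetry, grab_frame
import cv2
o=telemetry.get_obs();print({k:o[k] for k in('clock','tcp_pos','orientation','grip_width','contact_force')})
for n in('top','side'):
    f=grab_frame(n);cv2.imwrite(f'pics/{n}0.png',f['frame'][:,:,::-1]);print(n,{k:v for k,v in f.items() if k!='frame'})
E
```

```text
pics
{'clock': 0.0, 'tcp_pos': array([ 0.19139613, -0.64672983,  0.25531036]), 'orientation': array([-3.10734506e+00, -4.50217931e-01,  6.49347354e-04]), 'grip_width': 0.08498892717926276, 'contact_force': array([-0.48978367, -0.21172418, -0.15326552])}
top {'vertical_fov': 44.29064619788609, 'cx': 269.48336556982605, 'cy': 212.92514070842194, 'origin': array([ 0.41199359, -0.28821585,  1.15676201]), 'attitude': array([ 0.11182249, -0.06826259, -1.59649315])}
side {'vertical_fov': 42.275476974573984, 'cx': 279.6764234189958, 'cy': 209.01259464979432, 'origin': array([ 0.46483037, -1.08052912,  0.55914686]), 'attitude': array([ 1.06424539, -0.02480222, -0.04658735])}
```

View pics/top0.png

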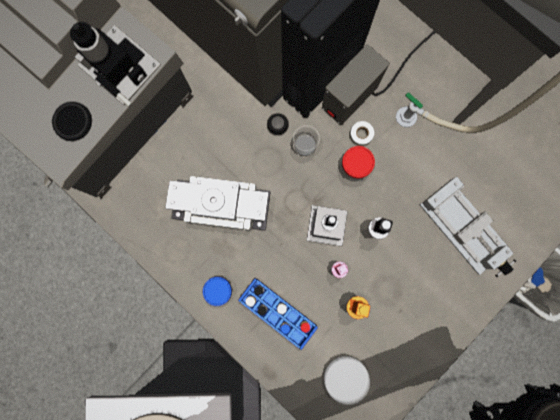

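View pics/side0.png

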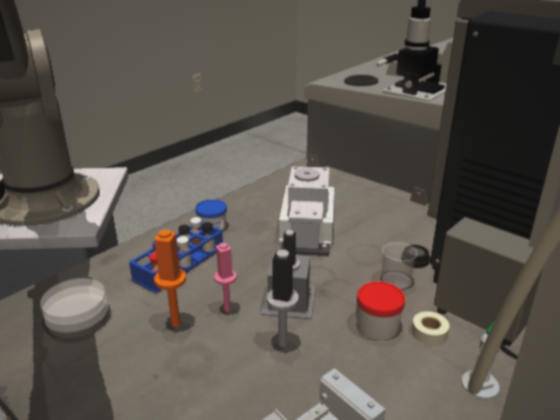

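The top view shows the stand at about (215,202) with its disc at (213,200). The holder with the small black drift is at (328,224), and a larger black look-alike is at (380,228). In the side view the held drift's handle is near (290,245).

```bash
cat > h.py <<'E'
import numpy as np,cv2
from scipy.spatial.transform import Rotation as R
def cam(f):
    h=f['frame'].shape[0];F=h/2/np.tan(np.radians(f['vertical_fov']/2));return F,R.from_rotvec(f['attitude']),np.array(f['origin'])
def proj(f,p):
    F,r,o=cam(f);c=r.inv().apply(np.array(p)-o);return np.array([f['cx']-F*c[...,0]/c[...,2],f['cy']+F*c[...,1]/c[...,2]]).T
def ray(f,u,v):
    F,r,o=cam(f);return o,r.apply([(u-f['cx'])/F,-(v-f['cy'])/F,-1])
def onz(f,u,v,z):
    o,d=ray(f,u,v);return o+d*(z-o[2])/d[2]
E
python3 - <<'E'
from h import *
from bench import grab_frame
f=grab_frame('top');g=grab_frame('side')
import pickle;pickle.dump((f,g),open('f0.pkl','wb'))
a=f['frame'];b=g['frame']
def crop(im,x,y,w,h,s):return cv2.resize(im[y:y+h,x:x+w],None,fx=s,fy=s,interpolation=cv2.INTER_CUBIC)
t=np.hstack([crop(a,160,165,115,75,3),crop(a,295,190,110,75,3)])
u=np.hstack([crop(b,265,155,90,105,3),crop(b,240,220,100,105,3)])
w=max(t.shape[1],u.shape[1]);im=np.zeros((t.shape[0]+u.shape[0],w,3),np.uint8);im[:t.shape[0],:t.shape[1]]=t;im[t.shape[0]:,:u.shape[1]]=u
print(im.shape);cv2.imwrite('pics/c1.png',im[:,:,::-1])
print(proj(f,[[0,0,0],[.192,-.647,.256]]),proj(g,[[0,0,0],[.192,-.647,.256]]))
E
```

```text
(540, 675, 3)
[[156.17654988 468.29314882]
 [503.75296155 399.08731811]] [[ 44.54234963 198.96167717]
 [-30.60197068 274.86047407]]
```

View pics/c1.png

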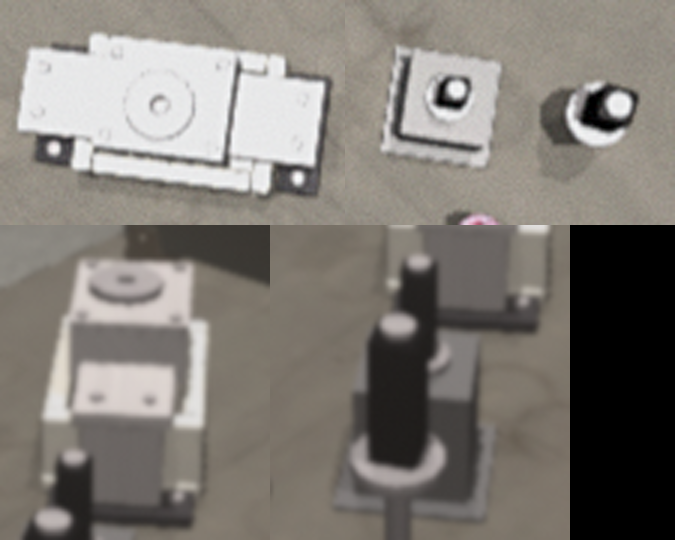

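The crop shows the disc's hole at about (213,199) in the top image. The drift collar and handle are in the middle of the holder, and the holder is yawed about 9°. Next I'll measure these at subpixel level.

```bash
python3 - <<'E'
from h import *
import pickle
f,g=pickle.load(open('f0.pkl','rb'))
np.set_printoptions(precision=4,suppress=True)
a=f['frame'].mean(2);b=g['frame'].mean(2)
def cen(im,x0,x1,y0,y1,fn):
    s=im[y0:y1,x0:x1];w=np.clip(fn(s),0,None);yy,xx=np.mgrid[y0:y1,x0:x1];return (w*xx).sum()/w.sum(),(w*yy).sum()/w.sum(),w.sum()
h=cen(a,209,218,196,204,lambda s:np.median(s)-s-12);print('hole top',h,onz(f,*h[:2],.116))
# disc ring fit: dark ring radius ~ 12 px
u0,v0=h[:2];P=[]
big=cv2.GaussianBlur(a,(0,0),.6)
for t in np.linspace(0,2*np.pi,72,endpoint=False):
    r=np.arange(9.5,14.5,.1);x=u0+r*np.cos(t);y=v0+r*np.sin(t)
    s=cv2.remap(big.astype(np.float32),x.astype(np.float32)[None],y.astype(np.float32)[None],cv2.INTER_CUBIC)[0];i=s.argmin();P.append((x[i],y[i],s.max()-s[i]))
P=np.array(P);(cx,cy),ax,an=cv2.fitEllipse(P[P[:,2]>8][:,:2].astype(np.float32));print('disc',cx,cy,ax,onz(f,cx,cy,.114),'px/mm',ax[0]/48)
# holder square top, collar
def quad(m):
    c=max(cv2.findContours(m.astype(np.uint8),0,2)[0],key=cv2.contourArea);return cv2.minAreaRect(c),cv2.contourArea(c)
hs=cen(a,322,340,210,232,lambda s:70-s);print('black handle',hs,onz(f,*hs[:2],.102))
sub=a[205:248,300:352];print('collar/bright');m=np.zeros(a.shape,bool);m[205:248,300:352]=sub>215
c=np.vstack([k for k in cv2.findContours(m.astype(np.uint8),0,1)[0]]);hull=cv2.convexHull(c);(q,ax,an)=cv2.fitEllipse(hull);print(q,ax,onz(f,*q,.076))
m=np.zeros(a.shape,bool);mm=f['frame'].astype(int);m[200:250,300:352]=sub.shape and (a[200:250,300:352]>150)
r,ar=quad(m);print('holder top',r,ar,onz(f,*r[0],.07)); bx=cv2.boxPoints(r);print([onz(f,*p,.07) for p in bx])
# stand block
m[:]=False;m[165:240,160:275]=a[165:240,160:275]>170;r,ar=quad(m);print('stand',r,[onz(f,*p,.068) for p in cv2.boxPoints(r)])
# side: disc dark region
d=cen(b,290,325,163,182,lambda s:(s<150)*1.);print('side disc px',d,'pred from top',proj(g,[onz(f,*h[:2],.116),onz(f,cx,cy,.114)]))
e=cen(b,284,297,228,264,lambda s:(s<45)*1.);print('side handle',e,'pred',proj(g,[onz(f,*hs[:2],.102),onz(f,*q,.102)]))
E
```

```text
hole top (np.float64(211.57428744693757), np.float64(198.15281989084295), np.float64(549.6666666666666)) [ 0.5657 -0.1434  0.116 ]
disc 212.58087158203125 199.44801330566406 (22.966360092163086, 23.114337921142578) [ 0.5632 -0.1451  0.114 ] px/mm 0.47846583525339764
black handle (np.float64(328.48857868020303), np.float64(222.54390862944157), np.float64(1313.3333333333335)) [ 0.5101 -0.3809  0.102 ]
collar/bright
(329.42657470703125, 223.06588745117188) (11.450600624084473, 15.541526794433594) [ 0.5113 -0.3851  0.076 ]
holder top ((324.14593505859375, 227.16539001464844), (42.105342864990234, 42.978641510009766), 3.5763344764709473) 1281.0 [ 0.5035 -0.3742  0.07  ]
[array([ 0.4624, -0.3258,  0.07  ]), array([ 0.5531, -0.3345,  0.07  ]), array([ 0.5449, -0.4229,  0.07  ]), array([ 0.4545, -0.4135,  0.07  ])]
stand ((216.04977416992188, 201.83935546875), (99.995361328125, 46.35765838623047), 6.911226749420166) [array([ 0.5313, -0.0334,  0.068 ]), array([ 0.6307, -0.0458,  0.068 ]), array([ 0.5978, -0.2591,  0.068 ]), array([ 0.4995, -0.2448,  0.068 ])]
side disc px (np.float64(307.1807228915663), np.float64(169.62248995983936), np.float64(249.0)) pred from top [[308.2429 172.915 ]
 [307.0306 174.2863]]
side handle (np.float64(289.74468085106383), np.float64(248.8808510638298), np.float64(235.0)) pred [[286.8344 247.8949]
 [286.176  248.5838]]
```

```bash
python3 - <<'E'
from h import *
import pickle
f,g=pickle.load(open('f0.pkl','rb'))
np.set_printoptions(precision=4,suppress=True)
a=f['frame'].mean(2);b=g['frame'].mean(2)
c=onz(f,329.5,222.0,.076);t=onz(f,331,219.7,.128);print('collar',c,'cap',t)
for p in (c,t): print(proj(g,[[p[0],p[1],.128],[p[0],p[1],.102]]))
for v in (234,238,242,246):
    x=np.arange(278,302);s=70-b[v,278:302];s=np.clip(s,0,60);print(v,(s*x).sum()/s.sum(),s.sum()/60)
# cap in top by brightness in window
s=a[212:232,320:342];print(s[::1,::1].astype(int))
# edges of holder base quad directions
m=np.zeros(a.shape,np.uint8);m[198:252,300:352]=(a[198:252,300:352]>140)
print(cv2.minAreaRect(max(cv2.findContours(m,0,2)[0],key=cv2.contourArea)))
print('disc again',onz(f,212.58,199.45,.116),proj(g,[[.5632,-.1451,.116]]))
E
```

```text
collar [ 0.5136 -0.3853  0.076 ] cap [ 0.5132 -0.3838  0.128 ]
[[289.4091 234.9486]
 [289.2982 249.416 ]]
[[289.1045 234.4306]
 [288.9983 248.8833]]
234 293.6363636363636 0.42777777777777787
238 289.3586337760911 5.855555555555556
242 288.9115479115479 6.783333333333333
246 288.79737045630316 7.183333333333334
[[201 201 201 199 202 200 200 198 202 201 203 198 202 199 203 204 201 198
  199 200 199 201]
 [203 203 200 203 202 199 197 196 201 201 203 202 200 200 199 203 199 196
  201 200 198 201]
 [197 200 206 199 195 190 174 183 185 182 179 190 193 196 197 195 198 203
  204 199 199 199]
 [203 202 204 188 172 171 190 182 145 118 124 140 147 143 140 155 175 199
  203 204 201 196]
 [201 204 197 172 170 160 183 150  76  68  99 130 149 122  86  75 132 192
  208 202 201 201]
 [204 197 188 180 197 159 127  69  36 109 185 206 214 199 138  63  93 186
  202 200 200 203]
 [202 200 183 196 195 152  72  17  59 166 234 238 239 241 203 108  93 179
  197 204 201 200]
 [204 199 192 222 181 130  52   9  84 189 239 237 236 240 229 135  95 170
  195 200 197 203]
 [200 200 218 226 176 113  38  19  89 176 23
[... 468 characters left out ...]
25  19  44 133 203 220 191
  196 202 203 200]
 [206 193 159 188 223 225 200 197 189 155 144 115 110 132 203 224 207 195
  201 205 199 202]
 [206 202 176 153 193 232 236 241 235 221 214 205 201 209 227 222 199 197
  202 205 203 202]
 [205 202 189 163 163 207 229 235 236 234 237 237 233 228 217 207 202 199
  205 200 203 205]
 [205 212 199 181 167 180 195 198 212 228 225 221 221 212 199 200 205 206
  206 202 200 206]
 [206 206 201 185 181 178 168 167 181 198 197 198 200 201 201 204 207 200
  206 206 201 201]
 [205 206 204 198 193 186 179 178 177 178 188 191 204 204 206 204 201 204
  201 203 204 204]]
((325.5, 224.5), (53.0, 51.0), 90.0)
disc again [ 0.5629 -0.1454  0.116 ] [[307.0361 173.3282]]
```

```bash
cat >> h.py <<'E'
def plan(pts,cmd=None):
    """pts: (x,y,z,yaw deg of tool x); prints rows relative to current pose (tool down)"""
    from bench import telemetry
    o=telemetry.get_obs();r=R.from_rotvec(o['orientation']);p=o['tcp_pos'] if cmd is None else np.array(cmd)
    print('tcp',o['tcp_pos'].round(4),'F',np.round(o['contact_force'],1),'w',round(o['grip_width'],4),'t',round(o['clock'],2),'tilt',r.as_matrix()[:,2].round(4),'yaw',np.degrees(np.arctan2(*r.as_matrix()[1::-1,0])).round(2))
    for x,y,z,w in pts:
        c,s=np.cos(np.radians(w)),np.sin(np.radians(w));T=R.from_matrix([[c,s,0],[s,-c,0],[0,0,-1]])
        print((r.inv().apply(np.array([x,y,z])-p)/.25).round(4),((r.inv()*T).as_rotvec()/np.pi).round(4))
E
python3 -c "
from h import *
plan([(.5134,-.3848,.25,-11),(.5134,-.3848,.165,-11),(.5134,-.3848,.11,-11)])"
```

```text
tcp [ 0.1915 -0.647   0.2557] F [-0.3 -0.3 -0.1] w 0.0857 t 0.2 tilt [-3.e-04  1.e-03 -1.e+00] yaw 16.49
[ 1.5322 -0.64    0.0235] [-3.000e-04  1.000e-04  1.527e-01]
[ 1.5322 -0.6397  0.3635] [-3.000e-04  1.000e-04  1.527e-01]
[ 1.5322 -0.6395  0.5835] [-3.000e-04  1.000e-04  1.527e-01]
```

Emit:
apply_moves(rows=[[[0.2, -0.08, 0.01], [0, 0, 0.05]], [[0.4, -0.17, 0.01], [0, 0, 0.1]], [[0.6, -0.25, 0.02], [0, 0, 0.153]], [[0.8, -0.33, 0.02], [0, 0, 0.153]], [[1.0, -0.42, 0.02], [0, 0, 0.153]], [[1.0, -0.42, 0.02], [0, 0, 0.153]]], jaw=0.2, newtons=80)

```text
clock: 0.95
tcp_pos: [0.4067, -0.4709, 0.2511]
orientation: [-3.126, 0.287, -0.003]
contact_force: [-1.0, -0.1, 1.0]
grip_width: 0.051
gripper_force: 0.0
```

```bash
python3 -c "
from h import *
plan([(.5134,-.3848,.25,-11),(.5134,-.3848,.165,-11),(.5134,-.3848,.11,-11)])"
```

```text
tcp [ 0.4067 -0.4709  0.2511] F [-1.  -0.1  1. ] w 0.051 t 0.95 tilt [ 0.0022  0.0024 -1.    ] yaw -10.51
[ 0.3567 -0.4163  0.0062] [-0.0009 -0.0005  0.0028]
[ 0.3561 -0.4153  0.3462] [-0.0009 -0.0005  0.0028]
[ 0.3557 -0.4147  0.5662] [-0.0009 -0.0005  0.0028]
```

Emit:
apply_moves(rows=[[[0.18, -0.21, 0.0], [0, 0, 0]], [[0.356, -0.416, 0.0], [0, 0, 0]], [[0.356, -0.416, 0.2], [0, 0, 0]], [[0.356, -0.416, 0.2], [0, 0, 0]], [[0.356, -0.416, 0.2], [0, 0, 0]]])

```text
clock: 1.58
tcp_pos: [0.5075, -0.3927, 0.2024]
orientation: [3.125, -0.307, -0.0]
contact_force: [-0.4, -1.2, -0.2]
grip_width: 0.0515
gripper_force: 0.0
```

```bash
python3 -c "
from h import *
plan([(.5134,-.3848,.165,-11),(.5134,-.3848,.11,-11)])
from bench import grab_frame
a=grab_frame('top')['frame'];b=grab_frame('side')['frame']
im=np.hstack([cv2.resize(a[130:300,250:420],(400,400)),cv2.resize(b[130:330,200:400],(400,400))])
cv2.imwrite('pics/c2.png',im[:,:,::-1])"
```

```text
tcp [ 0.5075 -0.3927  0.2024] F [-0.4 -1.2 -0.2] w 0.0515 t 1.57 tilt [-3.0e-04 -1.3e-03 -1.0e+00] yaw -11.21
[ 0.0168 -0.0359  0.1495] [ 0.0004  0.     -0.0012]
[ 0.0169 -0.0362  0.3695] [ 0.0004  0.     -0.0012]
```

View pics/c2.png

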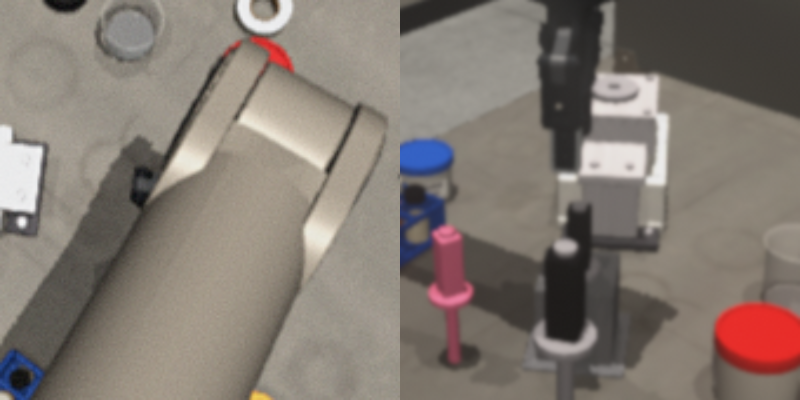

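The gripper is above the handle. In the side view its finger sits slightly left of the handle, which matches the remaining 6–8 mm offset.

Emit:
apply_moves(rows=[[[0.017, -0.036, 0.1], [0, 0, 0]], [[0.017, -0.036, 0.15], [0, 0, 0]], [[0.017, -0.036, 0.15], [0, 0, 0]], [[0.017, -0.036, 0.15], [0, 0, 0]]])

```text
clock: 2.17
tcp_pos: [0.5147, -0.3836, 0.1648]
orientation: [3.126, -0.304, 0.002]
contact_force: [-0.2, -0.0, -0.3]
grip_width: 0.0513
gripper_force: 0.0
```

```bash
python3 -c "
from h import *
plan([(.5134,-.3848,.165,-11),(.5134,-.3848,.11,-11)])"
```

```text
tcp [ 0.5147 -0.3836  0.1648] F [-0.2 -0.  -0.3] w 0.0513 t 2.17 tilt [ 0.001  -0.0011 -1.    ] yaw -11.11
[-0.0041  0.0056 -0.0007] [ 0.0003 -0.0004 -0.0006]
[-0.0044  0.0054  0.2193] [ 0.0003 -0.0004 -0.0006]
```

Emit:
apply_moves(rows=[[[-0.004, 0.005, 0.1], [0, 0, 0]], [[-0.004, 0.005, 0.2], [0, 0, 0]], [[-0.004, 0.005, 0.22], [0, 0, 0]], [[-0.004, 0.005, 0.22], [0, 0, 0]], [[-0.004, 0.005, 0.22], [0, 0, 0]]])

```text
clock: 2.8
tcp_pos: [0.5142, -0.3842, 0.1102]
orientation: [3.126, -0.303, 0.003]
contact_force: [-0.2, -0.0, -0.6]
grip_width: 0.0513
gripper_force: 0.0
```

Emit:
apply_moves(rows=[[[0, 0, 0], [0, 0, 0]], [[0, 0, 0], [0, 0, 0]], [[0, 0, 0], [0, 0, 0]], [[0, 0, 0], [0, 0, 0]], [[0, 0, 0], [0, 0, 0]], [[0, 0, 0], [0, 0, 0]]], jaw=-1, newtons=80)

```text
clock: 3.55
tcp_pos: [0.5139, -0.3838, 0.1095]
orientation: [3.127, -0.302, 0.002]
contact_force: [-0.8, 0.7, 6.0]
grip_width: 0.0171
gripper_force: 78.3
```

```bash
python3 -c "
from h import *
plan([(.5134,-.3848,.11,-11)])"
```

```text
tcp [ 0.5139 -0.3838  0.1095] F [-0.8  0.7  6. ] w 0.0171 t 3.55 tilt [ 1.e-03 -5.e-04 -1.e+00] yaw -11.05
[-0.0013  0.0045 -0.0018] [ 0.0001 -0.0003 -0.0003]
```

Emit:
apply_moves(rows=[[[0, 0, -0.06], [0, 0, 0]], [[0, 0, -0.2], [0, 0, 0]], [[0, 0, -0.4], [0, 0, 0]], [[0, 0, -0.56], [0, 0, 0]], [[0, 0, -0.56], [0, 0, 0]], [[0, 0, -0.56], [0, 0, 0]]])

```text
clock: 4.3
tcp_pos: [0.5128, -0.3832, 0.2482]
orientation: [-3.126, 0.302, 0.002]
contact_force: [0.3, -0.4, -2.1]
grip_width: 0.017
gripper_force: 78.8
```

```bash
python3 -c "
from h import *
plan([(.5629,-.1454,.245,-11),(.5629,-.1454,.23,-11)])"
```

```text
tcp [ 0.5128 -0.3832  0.2482] F [ 0.3 -0.4 -2.1] w 0.017 t 4.3 tilt [-1.2e-03  8.0e-04 -1.0e+00] yaw -11.05
[ 0.0143 -0.9719  0.0131] [-0.0002  0.0004 -0.0003]
[ 0.0144 -0.9719  0.0731] [-0.0002  0.0004 -0.0003]
```

Emit:
apply_moves(rows=[[[0.004, -0.2, 0.013], [0, 0, 0]], [[0.008, -0.4, 0.013], [0, 0, 0]], [[0.011, -0.6, 0.013], [0, 0, 0]], [[0.014, -0.8, 0.013], [0, 0, 0]], [[0.014, -0.92, 0.013], [0, 0, 0]], [[0.014, -0.972, 0.013], [0, 0, 0]], [[0.014, -0.972, 0.013], [0, 0, 0]], [[0.014, -0.972, 0.013], [0, 0, 0]]])

```text
clock: 5.3
tcp_pos: [0.5629, -0.1479, 0.2451]
orientation: [3.126, -0.307, -0.001]
contact_force: [-0.8, 0.3, -2.2]
grip_width: 0.0171
gripper_force: 78.8
```

```bash
python3 -c "
from h import *
plan([(.5629,-.1454,.225,-11),(.5629,-.1454,.218,-11)])
from bench import grab_frame
f=grab_frame('top');g=grab_frame('side');a=f['frame'];b=g['frame']
import pickle;pickle.dump((f,g),open('f1.pkl','wb'))
im=np.hstack([cv2.resize(a[150:250,160:260],(400,400),interpolation=2),cv2.resize(b[100:200,255:355],(400,400),interpolation=2)])
cv2.imwrite('pics/c3.png',im[:,:,::-1])
print(proj(g,[[.5629,-.1454,.116],[.5629,-.1454,.1435]]))"
```

```text
tcp [ 0.5629 -0.1479  0.2451] F [-0.8  0.3 -2.2] w 0.0171 t 5.3 tilt [-1.e-03 -9.e-04 -1.e+00] yaw -11.2
[-0.0018 -0.01    0.0804] [ 0.0003  0.0003 -0.0011]
[-0.0017 -0.01    0.1084] [ 0.0003  0.0003 -0.0011]
[[306.89411895 173.39907732]
 [307.21751734 160.16069679]]
```

View pics/c3.png

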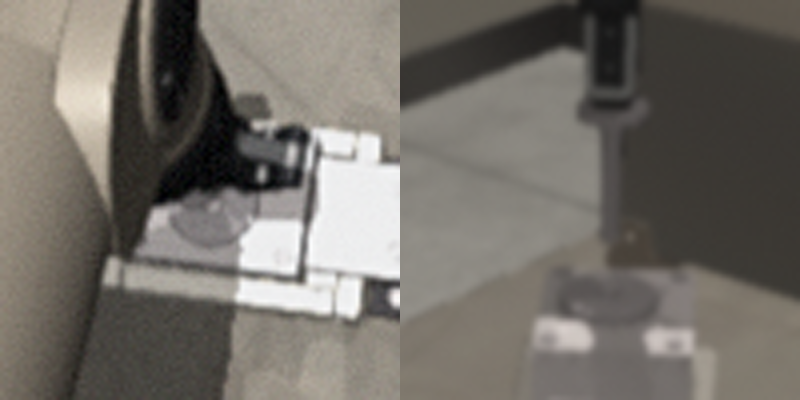

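Side view: the shank is at u≈307.6 and the disc centre at u≈307.2. The tip row is about 160, as predicted, so x lines up; I'll check y by feel.

Emit:
apply_moves(rows=[[[0, 0, 0.03], [0, 0, 0]], [[0, 0, 0.06], [0, 0, 0]], [[0, 0, 0.06], [0, 0, 0]], [[0, 0, 0.06], [0, 0, 0]]])

```text
clock: 5.9
tcp_pos: [0.5636, -0.1458, 0.2305]
orientation: [-3.127, 0.302, 0.0]
contact_force: [-0.4, -0.4, -1.7]
grip_width: 0.0169
gripper_force: 78.8
```

```bash
python3 -c "
from h import *
plan([(.5634,-.1446,.222,-11),(.5634,-.1446,.218,-11),(.5634,-.1446,.214,-11)])"
```

```text
tcp [ 0.5636 -0.1458  0.2305] F [-0.4 -0.4 -1.7] w 0.0169 t 5.9 tilt [-1.e-04  0.e+00 -1.e+00] yaw -11.05
[-0.0015 -0.0046  0.034 ] [ 0.      0.     -0.0003]
[-0.0015 -0.0046  0.05  ] [ 0.      0.     -0.0003]
[-0.0015 -0.0046  0.066 ] [ 0.      0.     -0.0003]
```

Emit:
apply_moves(rows=[[[0, -0.004, 0.02], [0, 0, 0]], [[0, -0.004, 0.035], [0, 0, 0]], [[0, -0.004, 0.043], [0, 0, 0]], [[0, -0.004, 0.049], [0, 0, 0]], [[0, -0.004, 0.055], [0, 0, 0]], [[0, -0.004, 0.06], [0, 0, 0]], [[0, -0.004, 0.06], [0, 0, 0]]])

```text
clock: 6.78
tcp_pos: [0.5636, -0.1448, 0.2155]
orientation: [3.127, -0.302, -0.0]
contact_force: [-0.6, -0.1, -1.7]
grip_width: 0.017
gripper_force: 78.8
```

Emit:
apply_moves(rows=[[[0, 0, 0.004], [0, 0, 0]], [[0, 0, 0.008], [0, 0, 0]], [[0, 0, 0.012], [0, 0, 0]], [[0, 0, 0.016], [0, 0, 0]], [[0, 0, 0.016], [0, 0, 0]]])

```text
clock: 7.4
tcp_pos: [0.5636, -0.1448, 0.2114]
orientation: [3.127, -0.302, -0.0]
contact_force: [-0.1, -1.1, -1.2]
grip_width: 0.0175
gripper_force: 78.8
```

The tip is in the hole. I'll carry on down gently to the plug.

Emit:
apply_moves(rows=[[[0, 0, 0.008], [0, 0, 0]], [[0, 0, 0.016], [0, 0, 0]], [[0, 0, 0.024], [0, 0, 0]], [[0, 0, 0.032], [0, 0, 0]], [[0, 0, 0.04], [0, 0, 0]], [[0, 0, 0.04], [0, 0, 0]]])

```text
clock: 8.15
tcp_pos: [0.5636, -0.1448, 0.2014]
orientation: [-3.127, 0.302, 0.0]
contact_force: [0.6, -0.4, -1.0]
grip_width: 0.0172
gripper_force: 78.8
```

Emit:
apply_moves(rows=[[[0, 0, 0.005], [0, 0, 0]], [[0, 0, 0.01], [0, 0, 0]], [[0, 0, 0.015], [0, 0, 0]], [[0, 0, 0.02], [0, 0, 0]], [[0, 0, 0.025], [0, 0, 0]], [[0, 0, 0.03], [0, 0, 0]]])

```text
clock: 8.9
tcp_pos: [0.5644, -0.1447, 0.1962]
orientation: [-3.127, 0.303, -0.003]
contact_force: [-3.8, 1.2, 13.6]
grip_width: 0.0173
gripper_force: 80.7
```

Emit:
apply_moves(rows=[[[0, 0, 0.005], [0, 0, 0]], [[0, 0, 0.01], [0, 0, 0]], [[0, 0, 0.015], [0, 0, 0]], [[0, 0, 0.02], [0, 0, 0]], [[0, 0, 0.025], [0, 0, 0]], [[0, 0, 0.03], [0, 0, 0]]])

```text
clock: 9.65
tcp_pos: [0.5643, -0.1448, 0.1885]
orientation: [3.127, -0.303, 0.003]
contact_force: [-4.3, 0.8, 12.3]
grip_width: 0.0171
gripper_force: 80.6
```

Emit:
apply_moves(rows=[[[0, 0, 0.006], [0, 0, 0]], [[0, 0, 0.012], [0, 0, 0]], [[0, 0, 0.018], [0, 0, 0]], [[0, 0, 0.024], [0, 0, 0]], [[0, 0, 0.03], [0, 0, 0]], [[0, 0, 0.036], [0, 0, 0]], [[0, 0, 0.042], [0, 0, 0]], [[0, 0, 0.048], [0, 0, 0]], [[0, 0, 0.054], [0, 0, 0]], [[0, 0, 0.06], [0, 0, 0]]])

```text
clock: 10.9
tcp_pos: [0.5636, -0.1448, 0.1713]
orientation: [-3.127, 0.303, 0.0]
contact_force: [0.2, 0.6, -0.9]
grip_width: 0.0174
gripper_force: 78.9
```

Emit:
apply_moves(rows=[[[0, 0, 0.006], [0, 0, 0]], [[0, 0, 0.012], [0, 0, 0]], [[0, 0, 0.018], [0, 0, 0]], [[0, 0, 0.024], [0, 0, 0]], [[0, 0, 0.03], [0, 0, 0]], [[0, 0, 0.036], [0, 0, 0]], [[0, 0, 0.042], [0, 0, 0]], [[0, 0, 0.042], [0, 0, 0]]])

```text
clock: 11.9
tcp_pos: [0.5638, -0.1448, 0.1615]
orientation: [3.127, -0.303, 0.001]
contact_force: [-0.9, 1.2, 2.6]
grip_width: 0.0169
gripper_force: 79.7
```

```bash
python3 -c "
from h import *
plan([(.5636,-.1448,.16,-11)])
from bench import grab_frame
b=grab_frame('side')['frame']
im=cv2.resize(np.clip(b[110:270,240:400].astype(float)*1.8,0,255).astype(np.uint8),(600,600),interpolation=2)
cv2.imwrite('pics/c4.png',im[:,:,::-1])"
```

```text
tcp [ 0.5638 -0.1448  0.1615] F [-0.9  1.2  2.6] w 0.0169 t 11.9 tilt [ 3.e-04 -1.e-04 -1.e+00] yaw -11.05
[-0.0009  0.0001  0.0058] [-0.     -0.0001 -0.0003]
```

View pics/c4.png

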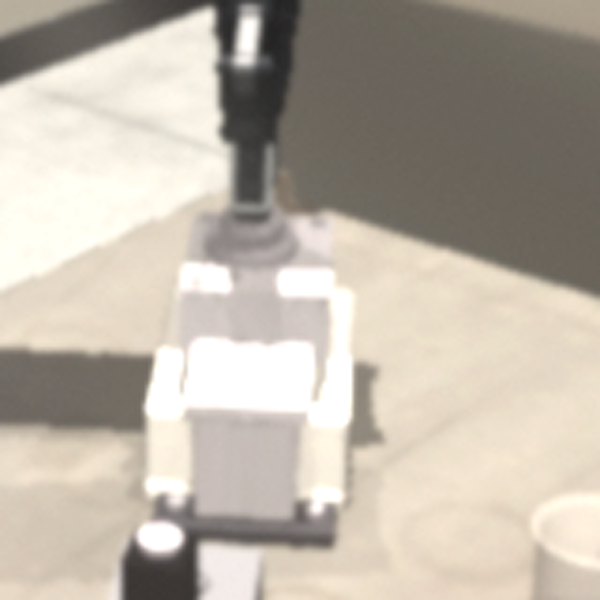

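The side view shows the drift's collar just above the disc. The light contact at a tip height of 60 mm matches the top of the plug standing on the tray floor (40 + 20 mm), so the plug is out. Now I'll retract.

Emit:
apply_moves(rows=[[[0, 0, -0.03], [0, 0, 0]], [[0, 0, -0.1], [0, 0, 0]], [[0, 0, -0.18], [0, 0, 0]], [[0, 0, -0.26], [0, 0, 0]], [[0, 0, -0.34], [0, 0, 0]], [[0, 0, -0.34], [0, 0, 0]], [[0, 0, -0.34], [0, 0, 0]]])

```text
clock: 12.82
tcp_pos: [0.5634, -0.1448, 0.2458]
orientation: [3.127, -0.303, -0.001]
contact_force: [0.2, 0.5, -2.2]
grip_width: 0.017
gripper_force: 79.0
```

```bash
python3 -c "
from h import *
plan([(.5139,-.3838,.245,-11.05)])"
```

```text
tcp [ 0.5634 -0.1448  0.2458] F [ 0.2  0.5 -2.2] w 0.017 t 12.82 tilt [-4.e-04  0.e+00 -1.e+00] yaw -11.05
[-0.0109  0.9762  0.0033] [ 0.      0.0001 -0.    ]
```

Emit:
apply_moves(rows=[[[-0.002, 0.2, 0], [0, 0, 0]], [[-0.004, 0.4, 0], [0, 0, 0]], [[-0.006, 0.6, 0], [0, 0, 0]], [[-0.01, 0.8, 0], [0, 0, 0]], [[-0.011, 0.93, 0], [0, 0, 0]], [[-0.011, 0.976, 0], [0, 0, 0]], [[-0.011, 0.976, 0], [0, 0, 0]], [[-0.011, 0.976, 0], [0, 0, 0]], [[-0.011, 0.976, 0], [0, 0, 0]]])

```text
clock: 13.95
tcp_pos: [0.515, -0.382, 0.2461]
orientation: [-3.127, 0.299, -0.0]
contact_force: [-0.2, -0.3, -2.2]
grip_width: 0.0171
gripper_force: 78.8
```

```bash
python3 -c "
from h import *
plan([(.5139,-.3838,.185,-11.05),(.5139,-.3838,.16,-11.05),(.5139,-.3838,.1095,-11.05)])
from bench import grab_frame
b=grab_frame('side')['frame'];a=grab_frame('top')['frame']
im=np.hstack([cv2.resize(np.clip(b[130:330,240:440].astype(float)*1.4,0,255).astype(np.uint8),(400,400),interpolation=2),cv2.resize(a[140:260,140:260],(400,400))])
cv2.imwrite('pics/c5.png',im[:,:,::-1])"
```

```text
tcp [ 0.515  -0.382   0.2461] F [-0.2 -0.3 -2.2] w 0.0171 t 13.95 tilt [ 3.e-04  7.e-04 -1.e+00] yaw -10.91
[-0.0032  0.008   0.2443] [-0.0002 -0.      0.0008]
[-0.0032  0.0081  0.3443] [-0.0002 -0.      0.0008]
[-0.0032  0.0082  0.5463] [-0.0002 -0.      0.0008]
```

View pics/c5.png

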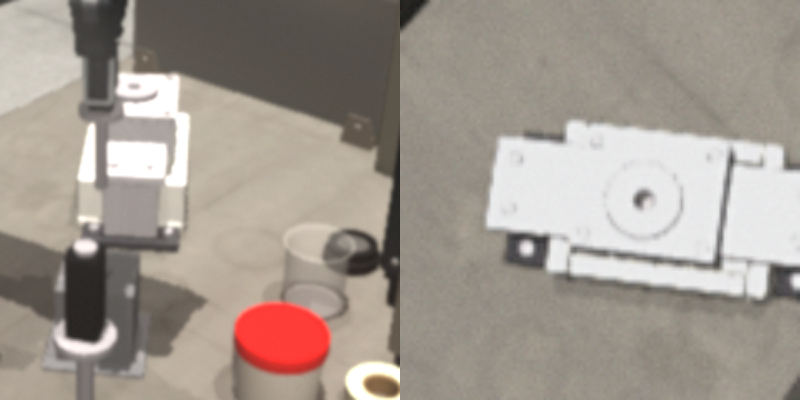

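The drift hangs straight above the holder, with its shank at about (98,160) in the side crop. The stand and tray haven't shifted, and the disc's hole now looks darker.

Emit:
apply_moves(rows=[[[-0.003, 0.006, 0.12], [0, 0, 0]], [[-0.003, 0.006, 0.23], [0, 0, 0]], [[-0.003, 0.006, 0.23], [0, 0, 0]], [[-0.003, 0.006, 0.23], [0, 0, 0]], [[-0.003, 0.006, 0.23], [0, 0, 0]]])

```text
clock: 14.68
tcp_pos: [0.514, -0.3855, 0.1901]
orientation: [3.126, -0.302, 0.004]
contact_force: [0.2, 0.4, -2.3]
grip_width: 0.0169
gripper_force: 78.8
```

```bash
python3 -c "
from h import *
plan([(.5139,-.3838,.16,-11.05),(.5139,-.3838,.1095,-11.05)])"
```

```text
tcp [ 0.514  -0.3855  0.1901] F [ 0.2  0.4 -2.3] w 0.0169 t 14.68 tilt [ 0.0022 -0.0013 -1.    ] yaw -11.05
[-0.0021 -0.0067  0.1205] [ 0.0003 -0.0008  0.    ]
[-0.0026 -0.0069  0.3225] [ 0.0003 -0.0008  0.    ]
```

Emit:
apply_moves(rows=[[[0, -0.006, 0.03], [0, 0, 0]], [[0, -0.006, 0.06], [0, 0, 0]], [[0, -0.006, 0.08], [0, 0, 0]], [[0, -0.006, 0.1], [0, 0, 0]], [[0, -0.006, 0.12], [0, 0, 0]], [[0, -0.006, 0.12], [0, 0, 0]]])

```text
clock: 15.42
tcp_pos: [0.5133, -0.3835, 0.158]
orientation: [-3.127, 0.302, 0.001]
contact_force: [-0.8, 0.1, -1.7]
grip_width: 0.0169
gripper_force: 78.8
```

In the hole (tip at 57 mm). Now down to about 2 mm above seated.

Emit:
apply_moves(rows=[[[0.001, 0, 0.03], [0, 0, 0]], [[0.002, 0, 0.06], [0, 0, 0]], [[0.002, 0, 0.09], [0, 0, 0]], [[0.002, 0, 0.12], [0, 0, 0]], [[0.002, 0, 0.15], [0, 0, 0]], [[0.002, 0, 0.17], [0, 0, 0]], [[0.002, 0, 0.185], [0, 0, 0]], [[0.002, 0, 0.185], [0, 0, 0]]])

```text
clock: 16.42
tcp_pos: [0.5139, -0.3837, 0.1121]
orientation: [-3.127, 0.303, 0.001]
contact_force: [0.3, 0.1, -2.1]
grip_width: 0.0169
gripper_force: 78.8
```

Emit:
apply_moves(rows=[[[0, 0, 0.002], [0, 0, 0]], [[0, 0, 0.004], [0, 0, 0]], [[0, 0, 0.006], [0, 0, 0]], [[0, 0, 0.008], [0, 0, 0]], [[0, 0, 0.01], [0, 0, 0]], [[0, 0, 0.011], [0, 0, 0]]])

```text
clock: 17.18
tcp_pos: [0.514, -0.3837, 0.1096]
orientation: [3.127, -0.303, -0.0]
contact_force: [-1.3, 0.8, -0.7]
grip_width: 0.0175
gripper_force: 79.0
```

Emit:
apply_moves(rows=[[[0, 0, 0.002], [0, 0, 0]], [[0, 0, 0.003], [0, 0, 0]], [[0, 0, 0.003], [0, 0, 0]]])

```text
clock: 17.55
tcp_pos: [0.514, -0.3837, 0.1096]
orientation: [3.127, -0.303, 0.0]
contact_force: [-2.6, 2.1, 5.3]
grip_width: 0.0171
gripper_force: 79.6
```

Emit:
apply_moves(rows=[[[0, 0, 0], [0, 0, 0]], [[0, 0, 0], [0, 0, 0]], [[0, 0, 0], [0, 0, 0]], [[0, 0, 0], [0, 0, 0]]], jaw=0.2)

```text
clock: 18.05
tcp_pos: [0.514, -0.3838, 0.1087]
orientation: [3.127, -0.303, 0.0]
contact_force: [-0.3, 0.4, -0.1]
grip_width: 0.0513
gripper_force: 0.0
```

Emit:
apply_moves(rows=[[[0, 0, -0.1], [0, 0, 0]], [[0, 0, -0.25], [0, 0, 0]], [[0, 0, -0.45], [0, 0, 0]], [[0, 0, -0.65], [0, 0, 0]], [[-0.25, 0.25, -0.65], [0, 0, 0]], [[-0.45, 0.45, -0.65], [0, 0, 0]], [[-0.45, 0.45, -0.65], [0, 0, 0]], [[-0.45, 0.45, -0.65], [0, 0, 0]]])

```text
clock: 19.05
tcp_pos: [0.3783, -0.475, 0.2715]
orientation: [3.125, -0.313, -0.002]
contact_force: [0.2, 0.1, -0.6]
grip_width: 0.0514
gripper_force: 0.0
```

```bash
python3 -c "
from h import *
plan([])
from bench import grab_frame
b=grab_frame('side')['frame'];a=grab_frame('top')['frame']
im=np.hstack([cv2.resize(b[130:330,200:400],(400,400),interpolation=2),cv2.resize(a[130:280,200:350],(400,400))])
cv2.imwrite('pics/c6.png',im[:,:,::-1])"
```

```text
tcp [ 0.3783 -0.475   0.2715] F [ 0.2  0.1 -0.6] w 0.0514 t 19.05 tilt [-0.0012 -0.0011 -1.    ] yaw -11.42
```

View pics/c6.png

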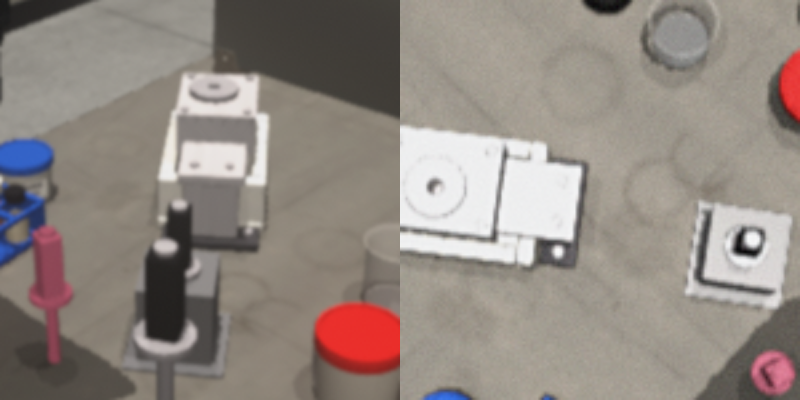

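The drift is back in its holder, upright and fully down, and everything around it is where it was. Handing in.

Emit:
apply_moves(rows=[[[0, 0, 0], [0, 0, 0]], [[0, 0, 0], [0, 0, 0]], [[0, 0, 0], [0, 0, 0]], [[0, 0, 0], [0, 0, 0]]])

```text
clock: 19.65
tcp_pos: [0.3823, -0.4724, 0.2713]
orientation: [-3.127, 0.302, -0.0]
contact_force: [0.6, 0.1, 0.8]
grip_width: 0.0514
gripper_force: 0.0
```

```bash
python3 -c "
from bench import job
print(job.hand_in())"
```

```text
the job is handed in; nothing more can be done
None
```

The job is handed in at about 20 s of the 72 s allowed: the plug is pushed out into the foam tray (judged by the tip touching at 60 mm, its expected top on the tray floor, not seen directly), the drift is back upright and fully down in its holder, and the last pictures show the items around it undisturbed.

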